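# Load a lino block under the registration jig's spring clip

## Robot

A 6-joint arm with a two-finger parallel gripper is mounted at the origin on the work surface. World frame = base frame: x ahead of the robot, y to its left, z up, the work surface at z = 0. Lengths are in m, angles in rad, forces in N, time in s.
With the tool pointing down it reaches from about 0.225 to 0.875 m from the base axis. Payload 3.4 kg.
Tool frame: the origin (TCP) lies at the very end of the fingers, on their centre line; the grasp point (between the pads) lies 19 mm behind it; x points along the fingers, z is the direction in which the jaws open and shut, and the axes are right-handed (so a half turn about x gives the same grasp; the last joint's range is limited). The gripper opens to 85 mm and grips with 20 to 120 N. Pads are 22 mm wide; open, the fingers measure 114 mm over their backs; the gripper's body (76 mm by 85 mm) begins 54 mm behind the grasp point. The pads swing forward as they close: fully open they stand 13 mm farther back than shut.
Start: joints at [-1.232, 0.276, 1.505, -0, 1.361, -0.121], TCP at [0.255, -0.515, 0.197] pointing down, gripper open.
Joint ranges: [-2.89, 2.89], [-0.75, 2.08], [0.22, 2.7], [-1.18, 4.32], [0.11, 2.71], [-2.7, 2.7]. Speed limits (rad/s): [2.57, 2.57, 3.14, 3.14, 3.14, 3.14].

## Interface

Orientations are given as a unit quaternion [w, x, y, z].
In Python, from rig import manip gives the robot as it stands. The module is installed in compiled form; this text tells all that it offers.
- The arm moves only by the shell command python3 -m inch 'ROWS' [FORCE]. ROWS is text: rows parted by semicolons, each of 7 numbers parted by spaces: the shift along the tool's x, y, z in mm, then the turn, a rotation vector about the tool's x, y, z in degrees, then the closure in counts, from 0 (fully open) to 255 (shut). A call has exactly 10 rows; each row is the pose to reach, as a shift and turn from the pose commanded when the call began, along the tool's axes at that moment; what a row does not reach only later rows make up. A row lasts 1/8 s, in which the tool goes at most 62.5 mm and 10.7 degrees, less where a joint would pass 70% of its speed; a pose out of reach is approached as far as the arm can. A call with a gripper value outside its range is refused whole. The fingers move at their own pace and stop on an object; FORCE is the grip in N (left out, the last holds). Time passes only in rows, so rows that repeat a pose let the fingers close, or fill a call up. It gives the time, the measured TCP pose, the force and the opening at its end, in the units of the state.
- manip.get_state(): the state, without advancing time (a new reading comes with each control period).
- manip.get_image(name): name is "scene" or "side" or "wrist"; returns a dict with "color" (400x640x3 uint8, blue, green, red), "fx", "fy", "cx", "cy" (pixels), "world_to_cam" (4x4, takes a point from world to camera coordinates). Camera axes: x right, y down, z forward; pixel columns grow to the right and rows downward; lengths in m; the calibration is good to about 2 mm. A picture is of the moment at which its call begins. There is no depth.
- manip.sign_off(): hands the job in, once; it reports no verdict.
The state is a dict: "clock": time; "qpos": joint angles; "qd": joint speeds; "effort": joint torques, N m; "position": TCP position; "ee_rot": TCP orientation; "contact_force": force on the tool from outside, world axes, zero at the start; "moment": the same for the moment, N m; "width": finger opening in m.
Only numpy, scipy, OpenCV 4.12 (cv2) and the standard library are available. Lean on these libraries where they do the work, as an engineer would, in place of code of your own. Each camera call takes 0.05 s, during which the arm holds its last target. There are 200 camera calls.

## Task

Load the small lino block into the printing jig without gripping or lifting anything: with one fingertip hold the spring clip's long thumb bar fully down so that its lip rises, and with the other fingertip push the block along its channel beneath the lip until it sits flush against the end stop. Keep the bar down until the block is home, then let it up so that the clip clamps the block, and move clear. Leave everything else on the table where it is.

Things in the scene. Friction and masses are not known exactly. Their poses are not given: they have to be found in the camera images.
- jig: Fixed white board 190 x 137 mm, 8 mm thick, flat on the table. Origin: on the table, on the channel's centre line, directly under the end stop's face; +x along the channel in the push direction (away from the robot), +y left, +z up. Board: x -165 to +25, y -45 to +92 mm, top z 8 mm. Channel: y -27 to +27 mm, between aluminium fences, x -155 to 0, top z 14 mm.
- stop (a point): middle of the end stop's face, at the far end of the channel (jig x 0, y 0, z 13 mm). The stop is an aluminium bar across the channel, 54 mm wide, 10 mm thick, top at z 18 mm.
- clip (a joint): angle of the spring clip: 0 = at rest, bar up, lip down in the channel, too low for the block; 0.55 = bar fully down, lip fully raised. Above about 0.36 the block passes beneath the lip; resting on the block it reads about 0.33. The spring takes about 3 N on the bar to start, 6 to 7 N fully down, and returns when released. Its hinge runs along jig x at y 40, z 16 mm, lugs up to z 22 mm.
- thumb_bar (a point): middle of the upper face of the clip's thumb bar, a flat strip of slippery black plastic 148 mm long (jig x -156 to -8 mm, this point at -82) and 32 mm wide, left of the channel. At rest it slopes up to the left, this point at jig y 69, z 26 mm; at clip angle 0.5 it is level, at y 70, z 11.5 mm. A fingertip may press and slide anywhere along it.
- lip (a point): centre of the clip's lip, a steel rod of 10 mm diameter, 26 mm long (jig x -34 to -8 mm), parallel to the channel at about jig y 12 to 16 mm. At rest its underside is 5 mm above the board; raised 18 mm (clip at 0.5). An arched arm carries it from the hinge.
- block_center (a point): centre of the small lino block (plywood, grey carved face up), 60 long (x) x 50 wide (y) x 14 mm thick, loose, about 50 g, flat on the board in the channel, its underside 7 mm below this point, its axes nearly parallel to the jig's. It starts with its front end 6 to 31 mm before the lip. Home, its front end touches the stop and this point is at jig x -30 mm.
- spare_block: larger flat lino block, 100 x 75 x 14 mm, lying on the table to the right of the jig (not part of the job; origin at the centre of its underside)
- ink_tin: round flat ink tin, 75 mm across, 37 mm high, black lid, on the table to the left of the jig (not part of the job; origin at the centre of its underside)
- brayer: hand roller with black rubber roll and wooden handle, about 150 mm long, up to 42 mm high, on the table beyond the jig (not part of the job; origin at the centre of its underside)
- baren: round wooden burnishing pad with a knob, 104 mm across, 30 mm high, on the table to the left of the jig (not part of the job; origin at the centre of its underside)
- ink_jar: glass jar, 60 mm across, 75 mm high, on the table (not part of the job; origin at the centre of its underside)
- brush_mug: white mug, 76 mm across, 90 mm high, on the table (not part of the job; origin at the centre of its underside)
- gouge: carving tool with wooden handle, 150 mm long, lying on the table (not part of the job; origin at the centre of its underside)
- block: the same small lino block; origin at the centre of its underside
There are look-alikes about, which are no part of the job. Leave any green or red look-alike of the block alone.

How it is judged:
On the way, in this order (a step that is already met when the one before it is completed fails the run):
1. a fingertip holds the thumb bar down, the lip raised, with the block still short of the stop (value of joint clip above 0.36 rad and contact force between the fingers and jig above 1 N and x of block_center in the frame of jig below -0.04 m), for 0.2 s.
2. the block is pushed home against the stop while the bar is still held down (value of joint clip above 0.36 rad and contact force between the fingers and jig above 1 N and x of block_center in the frame of jig above -0.033 m), for 0.1 s.
At the end, for the whole second after the job is handed in: The block lies flat in the channel within 3 mm of the end stop, square to it, at rest, and the released clip has come down on it (clip joint 0.27 to 0.38) (x of block_center in the frame of jig between -0.033 and -0.027 m and y of block_center in the frame of jig between -0.005 and 0.005 m and height (world z) of block_center between 0.012 and 0.018 m and angle between the x axis of block_center and the x axis of jig, either way round below 0.09 rad and angle between block_center's own z axis and vertical below 0.06 rad and value of joint clip between 0.27 and 0.38 rad and linear speed of block below 0.01 m/s); the robot touches nothing.
It fails at once if the block is lifted more than 10 mm off the board or tipped (height (world z) of block_center above 0.025 m or angle between block_center's own z axis and vertical above 0.3 rad).
It fails at once if another thing on the table is moved by more than 20 mm (distance of any of spare_block, ink_tin, brayer, baren, ink_jar, brush_mug, gouge from where it was at the start of the episode above 0.02 m).
It also fails if it takes over 48 s, if anything falls off the work surface, if the arm or the gripper's body presses on something with over 40 N, if the wrist force passes 120 N, or if a joint passes its speed limit or range.

## Working session

There is one attempt and no reset: what is moved stays moved. The work goes in short steps, Python scripts to look and compute and a shell command to move; the robot and the scene stay as the last step left them, time stands still between calls to the robot, and variables do not carry over. Pictures are saved under pics/ and viewed, about 8 in all and at most 12, crops included, and the job is handed in when it is done.

```bash
mkdir -p pics; python3 - <<'E'
from rig import manip
import cv2,pickle,numpy as np
d={}
for n in("scene","side","wrist"):
    d[n]=manip.get_image(n); cv2.imwrite(f"pics/{n}0.png",d[n]["color"])
    im=d[n]; W=np.array(im["world_to_cam"]); print(n,im["fx"],im["cx"],im["cy"],(-W[:3,:3].T@W[:3,3]).round(3))
pickle.dump(d,open("d0.pkl","wb"))
s=manip.get_state(); print(s)
a=np.vstack([d["scene"]["color"],d["side"]["color"]]); cv2.imwrite("pics/both0.png",cv2.resize(a,(480,600),interpolation=cv2.INTER_AREA))
E
```

```text
scene 392.71362185654544 312.9922091468479 198.32840926792136 [ 1.13  -0.32   1.055]
side 443.74129720785766 317.9702561117664 198.04297624122876 [-0.024  0.635  0.974]
wrist 333.7470867282796 317.62436398460204 197.99114668204163 [ 0.317 -0.485  0.375]
{'clock': 0.15, 'qpos': array([-1.23199482e+00,  2.76458875e-01,  1.50585474e+00, -4.16454130e-05,
        1.36069789e+00, -1.21008650e-01]), 'qd': array([-5.17791120e-04, -3.57241555e-04, -4.31700941e-03, -1.73497539e-04,
       -1.08693784e-03,  4.63826722e-05]), 'effort': array([ 3.25594810e-03, -4.17143369e+01, -2.46032453e+01,  2.43321656e-04,
        7.59375544e-03,  1.34906806e-06]), 'position': array([ 0.25499779, -0.51486315,  0.1960283 ]), 'ee_rot': array([ 0.60038786,  0.37320159,  0.60118821, -0.37259592]), 'contact_force': array([0.41705944, 0.09203574, 0.17482112]), 'moment': array([0.02238527, 0.00793852, 0.01128637]), 'width': 0.08562483987373667}
```

View pics/scene0.png

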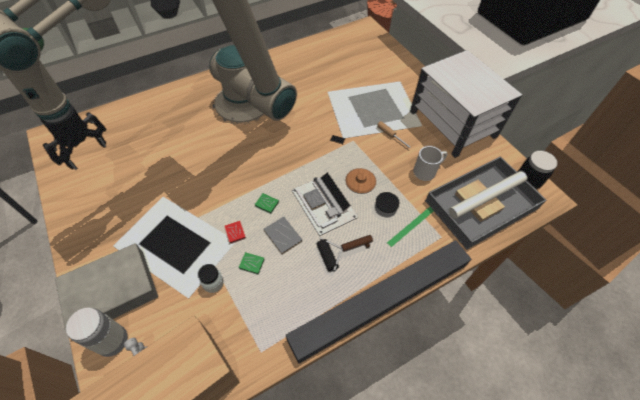

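View pics/side0.png

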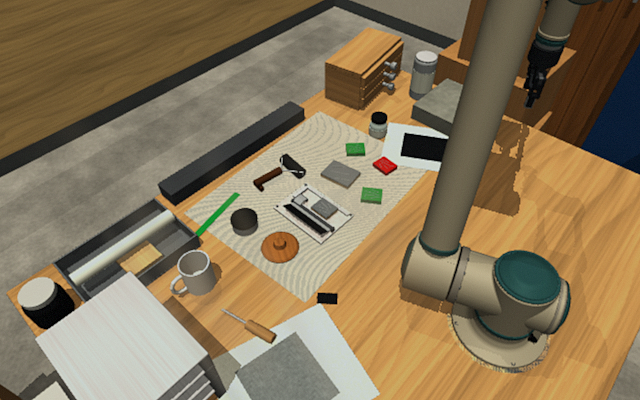

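Scene view: the jig (white board) is at about (323,203), with the grey block in its channel at about (314,198) and the black bar at (335,190). Possible mix-ups for the block are the spare block (283,235), the green ones (267,203) and (252,263), the red one (235,232), and the grey sheet (375,108). In the side view the jig is at (313,213) and the block at (325,207). By the description I take the grey block inside the channel, and I'll check that in a close crop.

```bash
python3 - <<'E'
import cv2,pickle,numpy as np
d=pickle.load(open("d0.pkl","rb"))
a=d["scene"]["color"][165:240,280:365]; b=d["side"]["color"][175:250,268:360]
f=lambda x:cv2.resize(x,(600,int(600*x.shape[0]/x.shape[1])),interpolation=cv2.INTER_CUBIC)
A=cv2.resize(a,None,fx=4.5,fy=4.5,interpolation=cv2.INTER_CUBIC);B=cv2.resize(b,None,fx=4.4,fy=4.5,interpolation=cv2.INTER_CUBIC)
h=min(A.shape[0],B.shape[0]);cv2.imwrite("pics/crop0.png",np.hstack([A[:h],B[:h]])[:, :800]);print(A.shape,B.shape)
E
```

```text
(338, 382, 3) (338, 405, 3)
```

View pics/crop0.png

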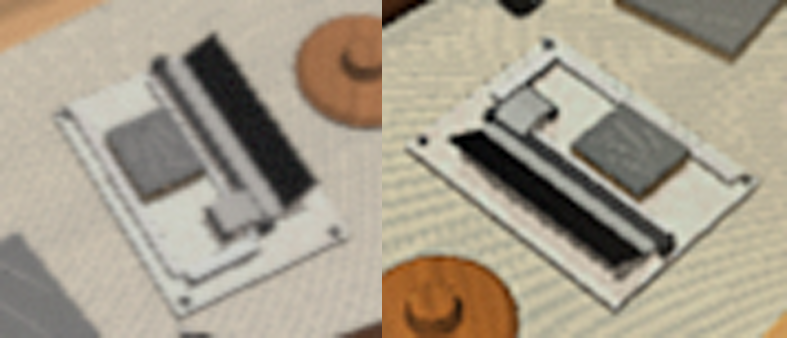

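The crop confirms it: a grey block with a plywood edge lies in the jig's channel, short of the steel lip and beside the long black bar. I'll cast the jig corners to z = 8 mm and the block corners to z = 22 mm.

```bash
cat > h.py <<'E'
import numpy as np,cv2,pickle
from scipy.spatial.transform import Rotation as R
def ray(im,p,z):
    W=np.array(im["world_to_cam"]);d=np.array([(p[0]-im["cx"])/im["fx"],(p[1]-im["cy"])/im["fy"],1.])
    d=W[:3,:3].T@d;c=-W[:3,:3].T@W[:3,3];return c+d*(z-c[2])/d[2]
def proj(im,P):
    W=np.array(im["world_to_cam"]);q=np.atleast_2d(P)@W[:3,:3].T+W[:3,3]
    return np.c_[q[:,0]/q[:,2]*im["fx"]+im["cx"],q[:,1]/q[:,2]*im["fy"]+im["cy"]]
def fit(J,P):  # 2D rigid, J->P
    J=np.array(J,float);P=np.array(P)[:,:2];a=J-J.mean(0);b=P-P.mean(0)
    th=np.arctan2((a[:,0]*b[:,1]-a[:,1]*b[:,0]).sum(),(a*b).sum())
    M=np.array([[np.cos(th),-np.sin(th)],[np.sin(th),np.cos(th)]]);t=P.mean(0)-M@J.mean(0)
    return th,t,(P-(J@M.T+t))
def tool(s):
    q=s["ee_rot"];return R.from_quat([q[1],q[2],q[3],q[0]])
E
python3 - <<'E'
from h import *
from rig import manip
d=pickle.load(open("d0.pkl","rb"))
NR,FR,FL,NL=(-.165,-.045),(.025,-.045),(.025,.092),(-.165,.092)
sc=[(293.3,189.4),(320.4,235),(357.1,217.7)];sd=[(353.2,215.4),(305.7,183.9),(273.2,208.3),(321.4,243.9)]
P1=[ray(d["scene"],p,.008) for p in sc];P2=[ray(d["side"],p,.008) for p in sd]
for J,P in(([NR,FR,FL],P1),([NR,FR,FL,NL],P2)):
    th,t,r=fit(J,P);print(np.degrees(th),t,(r*1000).round(1).tolist())
th,t,r=fit([NR,FR,FL,NR,FR,FL,NL],P1+P2);M=np.array([[np.cos(th),-np.sin(th)],[np.sin(th),np.cos(th)]]);print("both",np.degrees(th),t)
for n,o,k,ps in(("scene",(280,165),(4.5,4.5),[(107,132),(150,200),(207,175),(160,107)]),):
    for p in ps: print("blk",(M.T@(ray(d[n],(o[0]+p[0]/k[0],o[1]+p[1]/k[1]),.022)[:2]-t)*1000).round(1))
s=manip.get_state();print(tool(s).as_matrix().round(3))
W=np.array(d["wrist"]["world_to_cam"]);c=-W[:3,:3].T@W[:3,3]
print("cam in tool",tool(s).inv().apply(c-s["position"]).round(3),(tool(s).inv().as_matrix()@W[:3,:3].T).round(2).tolist())
bar=np.r_[M@[-.082,.069]+t,.026];print("bar",bar,"chan mid",M@[-.1,0]+t)
E
```

```text
-2.124400426857532 [0.62633112 0.01636661] [[2.1, 1.5], [0.3, 2.9], [-2.4, -4.5]]
-0.13743655556004744 [0.62198948 0.02127003] [[1.7, 1.1], [-2.2, 1.9], [-0.5, -1.5], [1.0, -1.5]]
both -0.914714532292008 [0.62367826 0.01897419]
blk [-119.5  -25.5]
blk [-55.3 -25.3]
blk [-54.7  19.3]
blk [-120.9   17.8]
[[-0.001  0.896  0.444]
 [ 0.001  0.444 -0.896]
 [-1.     0.    -0.001]]
cam in tool [-0.179  0.069  0.   ] [[0.0, -0.27, 0.96], [0.0, -0.96, -0.27], [1.0, 0.0, -0.0]]
bar [0.54279024 0.08927445 0.026     ] chan mid [0.52369101 0.0205706 ]
```

Jig origin is near (0.623, 0.020) with yaw about -1°, and the measured sizes fit to a few mm. The block centre is at jig x of about -88. I'll move above the near end of the jig, line up the jaws with jig y, preset the opening and look from near.

```bash
python3 -m inch '2 43 -42 3 0 0 88; 4 86 -85 6 0 0 88; 6 128 -127 9 0 0 88; 8 171 -170 12 0 0 88; 10 214 -212 15 0 0 88; 12 257 -254 18 0 0 88; 14 300 -297 21 0 0 88; 16 342 -339 24 0 0 88; 18 385 -382 27 0 0 88; 20 428 -424 27.3 0 0 88'; python3 - <<'E'
from h import *
from rig import manip
im=manip.get_image("wrist");s=manip.get_state();pickle.dump((im,s),open("d1.pkl","wb"));cv2.imwrite("pics/w1.png",im["color"])
print(s["clock"],s["position"],s["width"],tool(s).as_matrix().round(3).tolist(),s["contact_force"])
E
```

```text
clock: 1.4
position: [0.4508, 0.0565, 0.1767]
ee_rot: [0.496, 0.504, 0.496, -0.504]
contact_force: [1.0, -0.7, 0.3]
width: 0.056
1.45 [0.45300381 0.06423685 0.17647936] 0.055665435727209646 [[0.003, 1.0, -0.013], [0.008, -0.013, -1.0], [-1.0, 0.003, -0.008]] [ 2.51952043  6.23162854 -0.51453653]
```

View pics/w1.png

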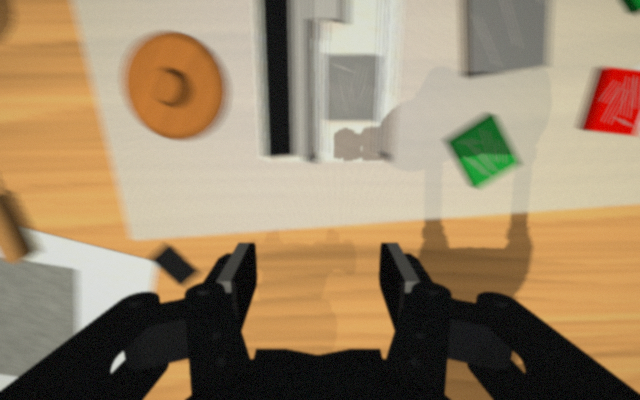

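The view is smeared because the arm was still swinging. It shows the jig at columns 258-400 with its near edge at row 157, and the block at (352,88) in the channel. Next I'll go a little forward and down, settle and look again.

```bash
python3 -m inch '10 8 0 0 0 0 88; 20 16 0 0 0 0 88; 30 24 0 0 0 0 88; 40 30 0 0 0 0 88; 40 30 0 0 0 0 88; 40 30 0 0 0 0 88; 40 30 0 0 0 0 88; 40 30 0 0 0 0 88; 40 30 0 0 0 0 88; 40 30 0 0 0 0 88'; python3 - <<'E'
from h import *
from rig import manip
im=manip.get_image("wrist");s=manip.get_state();pickle.dump((im,s),open("d2.pkl","wb"))
cv2.imwrite("pics/w2.png",cv2.resize(im["color"][:260,200:450],None,fx=3,fy=2.3,interpolation=cv2.INTER_CUBIC))
print(s["clock"],s["position"],s["width"],tool(s).as_matrix().round(3).tolist(),s["contact_force"])
E
```

```text
clock: 2.7
position: [0.4806, 0.0541, 0.1368]
ee_rot: [0.496, 0.504, 0.496, -0.504]
contact_force: [0.2, 0.0, 0.2]
width: 0.0561
2.75 [0.48058118 0.05413855 0.13678527] 0.05596758168391567 [[0.0, 1.0, -0.017], [-0.0, -0.017, -1.0], [-1.0, 0.0, 0.0]] [ 0.08339678  0.50248226 -0.0319795 ]
```

View pics/w2.png

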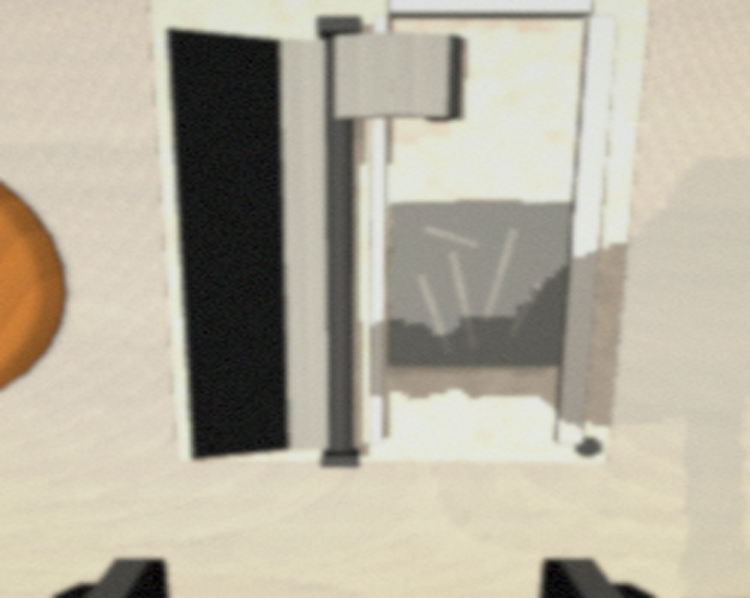

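This sharp view (crop scale 3 x 2.3, offset 200,0) shows the board's near corners at (180,460) and (603,461). The block spans columns 388-573 and rows 203-366, the bar is at columns 170-285, and the lip ends at row 120.

```bash
python3 - <<'E'
from h import *
im,s=pickle.load(open("d2.pkl","rb"))
u=lambda p,z:ray(im,(200+(p[0]+.5)/3,(p[1]+.5)/2.3),z)
# jig: near corners, right board edge far end, stop top front edge (z18, x0), fence inner edges
NR,NL=u((603,461),.008),u((182,460),.008)
print("NR",NR,"NL",NL,"w",np.linalg.norm(NR-NL))
e=[u((645,20),.008),u((610,400),.008)]; print("right edge",e,"yaw",np.degrees(np.arctan2(*(e[0]-e[1])[[1,0]])))
f=[u((587,20),.014),u((556,438),.014)];print("right fence inner y-27",f,"yaw",np.degrees(np.arctan2(*(f[0]-f[1])[[1,0]])))
print("stop front edge z18",u((400,13),.018),u((585,15),.018))
th,t,r=fit([(-.165,-.045),(-.165,.092),(0,-.027),(0,.027)],[NR,NL,u((588,15),.018),u((388,13),.018)]);print(np.degrees(th),t,(r*1000).round(1).tolist())
M=np.array([[np.cos(th),-np.sin(th)],[np.sin(th),np.cos(th)]])
J=lambda P:(M.T@(P[:2]-t)*1000).round(1)
for n,p,z in(("bFL",(388,203),.022),("bFR",(573,203),.022),("bRL",(388,366),.022),("bRR",(560,366),.022),("barFL",(170,32),.033),("barFR",(278,42),.019),("barNL",(194,458),.033),("barNR",(287,448),.019),("lip near",(455,118),.013)): print(n,J(u(p,z)))
tl=tool(s);print("TCP jig",J(s["position"]),"tool y yaw",np.degrees(np.arctan2(*tl.as_matrix()[[1,0],1])))
E
```

```text
NR [ 0.45936949 -0.02582919  0.008     ] NL [0.46185026 0.10872134 0.008     ] w 0.13457340394289435
right edge [array([ 0.6241094 , -0.02874776,  0.008     ]), array([ 0.48526033, -0.02666012,  0.008     ])] yaw -0.8613941723916766
right fence inner y-27 [array([ 0.62289862, -0.01151412,  0.014     ]), array([ 0.47107073, -0.0091815 ,  0.014     ])] yaw -0.8801985882045523
stop front edge z18 [0.62486927 0.03910356 0.018     ] [ 0.62348974 -0.01005497  0.018     ]
-0.9128826807107775 [0.62470625 0.01551974] [[0.4, 1.0], [0.7, -1.4], [-0.8, 0.6], [-0.2, -0.2]]
bFL [-63.   26.3]
bFR [-63.  -25.3]
bRL [-122.6   25.7]
bRR [-122.6  -25.1]
barFL [-9.7 82.5]
barFR [-9.5 56.1]
barNL [-156.3   82.6]
barNR [-156.1   56.2]
lip near [-33.1   7.6]
TCP jig [-144.7   36.3] tool y yaw -0.9471494739055253
```

The jig is at (0.6247, 0.0155) with yaw -0.9°, and its residuals are about 1 mm. The block spans x -122.6 to -63, y about 0, so it is 59.6 mm long, which matches. The tool is already aligned, with the bar finger at y of about 71.5, the block finger at y of about 1, and 11 mm clear behind the block. So I go straight down.

```bash
python3 -m inch '18 0 0 0 0 0 88; 36 0 0 0 0 0 88; 54 0 0 0 0 0 88; 72 0 0 0 0 0 88; 88 0 0 0 0 0 88; 98 0 0 0 0 0 88; 102 0 0 0 0 0 88; 102 0 0 0 0 0 88; 102 0 0 0 0 0 88; 102 0 0 0 0 0 88'; python3 - <<'E'
from h import *
from rig import manip
im=manip.get_image("wrist");s=manip.get_state();pickle.dump((im,s),open("d3.pkl","wb"));cv2.imwrite("pics/w3.png",im["color"])
print(s["clock"],s["position"],s["width"],s["contact_force"])
E
```

```text
clock: 4.0
position: [0.481, 0.054, 0.0351]
ee_rot: [0.496, 0.504, 0.496, -0.504]
contact_force: [-0.8, 0.7, 0.6]
width: 0.0562
4.05 [0.48085383 0.05405851 0.03506224] 0.05555285709640214 [ 0.11449368  0.15489865 -0.61486108]
```

View pics/w3.png

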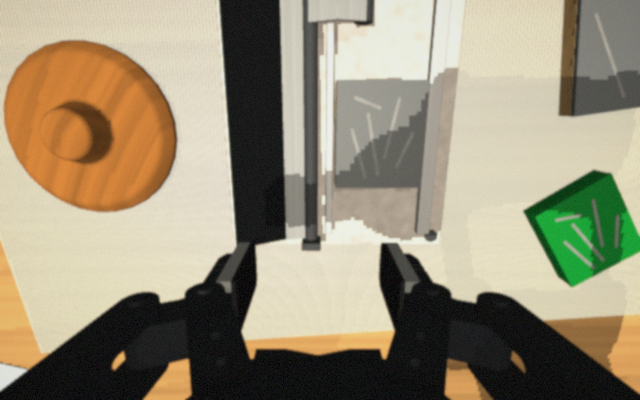

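The wrist view shows the fingertips at (250,245) and (388,245), just short of the jig's near edge in the picture. The block is at (382,130), and the bar (cols 222-285) lies ahead of the left finger. No contact yet, so I'll feel downwards by force.

```bash
python3 -m inch '2 0 0 0 0 0 88; 4 0 0 0 0 0 88; 6 0 0 0 0 0 88; 8 0 0 0 0 0 88; 10 0 0 0 0 0 88; 10 0 0 0 0 0 88; 10 0 0 0 0 0 88; 10 0 0 0 0 0 88; 10 0 0 0 0 0 88; 10 0 0 0 0 0 88'; python3 - <<'E'
from h import *
from rig import manip
im=manip.get_image("side");s=manip.get_state();pickle.dump((im,s),open("d4.pkl","wb"))
print(s["clock"],s["position"],s["width"],s["contact_force"],s["moment"])
for b in(0,.008,.013,.04):
  print(b,proj(im,tool(s).apply([[-b,0,-.028],[-b,0,-.0425],[-b,0,.028]])+s["position"]).round(0).tolist())
cv2.imwrite("pics/s4.png",cv2.resize(im["color"][130:260,250:390],None,fx=4.3,fy=4.3,interpolation=cv2.INTER_CUBIC))
E
```

```text
clock: 5.3
position: [0.4806, 0.0541, 0.0247]
ee_rot: [0.496, 0.504, 0.496, -0.504]
contact_force: [-0.1, 0.1, -0.1]
width: 0.056
5.35 [0.48059036 0.05406217 0.0247359 ] 0.05558725300273286 [0.14719917 0.62039755 1.25580672] [ 0.03909177 -0.05429814  0.01833933]
0 [[323.0, 229.0], [319.0, 232.0], [336.0, 217.0]]
0.008 [[323.0, 227.0], [319.0, 230.0], [336.0, 216.0]]
0.013 [[323.0, 226.0], [319.0, 229.0], [337.0, 214.0]]
0.04 [[323.0, 220.0], [319.0, 223.0], [337.0, 208.0]]
```

View pics/s4.png

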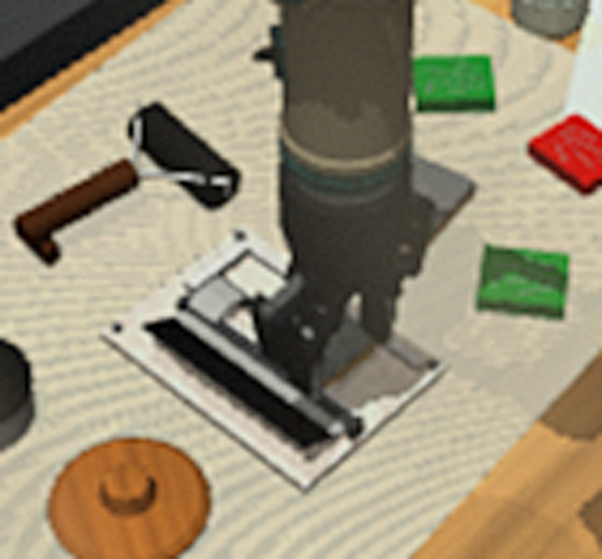

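Two views now agree that the tips stand about 38 mm behind the TCP at this opening: the side view has the left tip at about (323,222) and the right at (338,209), matching the wrist view. So the tips are near z = 0.06, and I keep feeling down.

```bash
python3 -m inch '4 0 0 0 0 0 88; 8 0 0 0 0 0 88; 12 0 0 0 0 0 88; 15 0 0 0 0 0 88; 18 0 0 0 0 0 88; 20 0 0 0 0 0 88; 20 0 0 0 0 0 88; 20 0 0 0 0 0 88; 20 0 0 0 0 0 88; 20 0 0 0 0 0 88'
```

```text
clock: 6.6
position: [0.4807, 0.054, 0.0048]
ee_rot: [0.496, 0.504, 0.496, -0.504]
contact_force: [0.1, 0.0, 0.4]
width: 0.0562
```

```bash
python3 -m inch '2 0 0 0 0 0 88; 4 0 0 0 0 0 88; 6 0 0 0 0 0 88; 8 0 0 0 0 0 88; 10 0 0 0 0 0 88; 11 0 0 0 0 0 88; 11 0 0 0 0 0 88; 11 0 0 0 0 0 88; 11 0 0 0 0 0 88; 11 0 0 0 0 0 88'; python3 - <<'E'
from h import *
from rig import manip
im=manip.get_image("wrist");s=manip.get_state();pickle.dump((im,s),open("d5.pkl","wb"));cv2.imwrite("pics/w5.png",im["color"])
print(s["position"],s["contact_force"],s["moment"])
E
```

```text
clock: 7.85
position: [0.4806, 0.0541, -0.0063]
ee_rot: [0.496, 0.504, 0.496, -0.504]
contact_force: [0.2, -0.1, 0.2]
width: 0.0561
[ 0.48061095  0.05406631 -0.00626373] [ 0.11797471  0.13259772 -0.80107117] [0.02792099 0.05636    0.06455757]
```

View pics/w5.png

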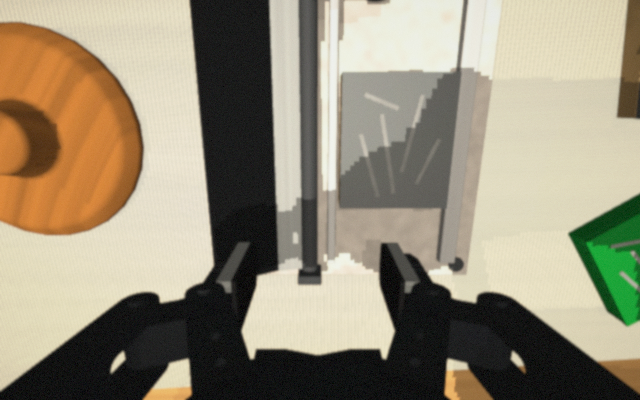

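Seen from the wrist, the left finger (238-255, 244) is over the bar's near end, and the right finger (381-400, 244) is over the channel behind the block's rear edge (row 207). The tips are about 36 mm high by the geometry, so I continue down in small steps.

```bash
python3 -m inch '1 0 0 0 0 0 88; 2 0 0 0 0 0 88; 3 0 0 0 0 0 88; 4 0 0 0 0 0 88; 5 0 0 0 0 0 88; 6 0 0 0 0 0 88; 7 0 0 0 0 0 88; 8 0 0 0 0 0 88; 8 0 0 0 0 0 88; 8 0 0 0 0 0 88'
```

```text
clock: 9.15
position: [0.4809, 0.054, -0.0142]
ee_rot: [0.496, 0.504, 0.496, -0.504]
contact_force: [-0.7, 0.6, 2.7]
width: 0.0558
```

```bash
python3 -m inch '1 0 0 0 0 0 88; 2 0 0 0 0 0 88; 3 0 0 0 0 0 88; 4 0 0 0 0 0 88; 5 0 0 0 0 0 88; 6 0 0 0 0 0 88; 6 0 0 0 0 0 88; 6 0 0 0 0 0 88; 6 0 0 0 0 0 88; 6 0 0 0 0 0 88'; python3 - <<'E'
from rig import manip
s=manip.get_state();print(s["position"],s["contact_force"],s["moment"])
E
```

```text
clock: 10.4
position: [0.4806, 0.0541, -0.0203]
ee_rot: [0.496, 0.504, 0.496, -0.504]
contact_force: [0.3, 0.3, 4.6]
width: 0.0558
[ 0.48063226  0.05407511 -0.02026471] [0.32460738 0.30839666 4.57045822] [ 0.23763579 -0.03302605 -0.0115224 ]
```

```bash
python3 -m inch '1 0 0 0 0 0 88; 2 0 0 0 0 0 88; 3 0 0 0 0 0 88; 4 0 0 0 0 0 88; 5 0 0 0 0 0 88; 6 0 0 0 0 0 88; 6 0 0 0 0 0 88; 6 0 0 0 0 0 88; 6 0 0 0 0 0 88; 6 0 0 0 0 0 88'; python3 - <<'E'
from rig import manip
s=manip.get_state();print(s["position"],s["contact_force"],s["moment"])
E
```

```text
clock: 11.65
position: [0.4807, 0.054, -0.0263]
ee_rot: [0.496, 0.504, 0.496, -0.504]
contact_force: [-0.4, 1.0, 6.0]
width: 0.056
[ 0.4806663   0.05398747 -0.02626519] [-0.44025671  1.01224275  6.02416967] [ 0.234952   -0.02471653  0.02097236]
```

```bash
python3 -m inch '0.5 0 0 0 0 0 88; 1 0 0 0 0 0 88; 1.5 0 0 0 0 0 88; 2 0 0 0 0 0 88; 2.5 0 0 0 0 0 88; 3 0 0 0 0 0 88; 3 0 0 0 0 0 88; 3 0 0 0 0 0 88; 3 0 0 0 0 0 88; 3 0 0 0 0 0 88'; python3 - <<'E'
from h import *
from rig import manip
a=manip.get_image("side")["color"];b=manip.get_image("wrist")["color"]
s=manip.get_state();print(s["position"],s["contact_force"],s["moment"])
A=cv2.resize(a[175:250,265:360],None,fx=4,fy=4,interpolation=cv2.INTER_CUBIC);B=b[:300,160:560]
cv2.imwrite("pics/c6.png",np.hstack([A,B]))
E
```

```text
clock: 12.9
position: [0.4807, 0.0537, -0.0289]
ee_rot: [-0.496, -0.504, -0.496, 0.504]
contact_force: [-1.1, -1.3, 10.1]
width: 0.0559
[ 0.48069286  0.05366098 -0.02885349] [-0.91851117 -0.95120174  8.46339716] [0.1772434  0.11771488 0.01851663]
```

View pics/c6.png

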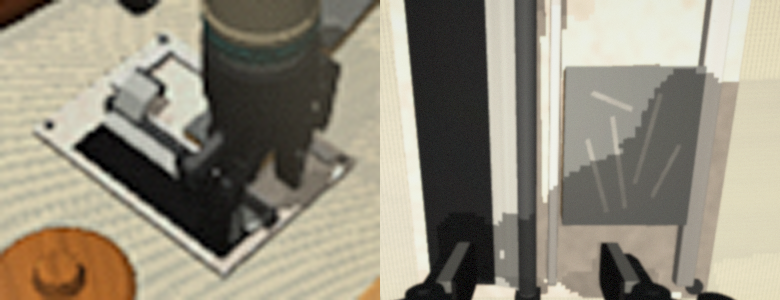

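The side crop shows the bar lying flat with the lip arm raised. The wrist crop shows the right finger in the channel about 12 mm behind the block. The force jumped to about 8.5 N and the moment about x dropped, so the right tip has just touched the board. I'll ease up 1.2 mm and push along the channel.

```bash
python3 -m inch '-1.2 0 0 0 0 0 88; -1.2 6 0 0 0 0 88; -1.2 12 0 0 0 0 88; -1.2 18 0 0 0 0 88; -1.2 24 0 0 0 0 88; -1.2 30 0 0 0 0 88; -1.2 36 0 0 0 0 88; -1.2 42 0 0 0 0 88; -1.2 48 0 0 0 0 88; -1.2 48 0 0 0 0 88'; python3 - <<'E'
from h import *
from rig import manip
a=manip.get_image("scene");b=manip.get_image("wrist")
s=manip.get_state();print(s["position"],s["contact_force"],s["moment"])
pickle.dump((b,s),open("d7.pkl","wb"))
A=cv2.resize(a["color"][170:240,285:365],None,fx=4.3,fy=4.3,interpolation=cv2.INTER_CUBIC)[:300];B=b["color"][:300,160:560]
cv2.imwrite("pics/c7.png",np.hstack([A,B]))
E
```

```text
clock: 14.25
position: [0.5279, 0.0532, -0.0282]
ee_rot: [-0.496, -0.504, -0.496, 0.505]
contact_force: [0.5, 0.2, 7.8]
width: 0.0555
[ 0.52794245  0.05317545 -0.02810148] [-1.3040807  -0.4084042   7.28054875] [0.32033901 0.16687188 0.07324188]
```

View pics/c7.png

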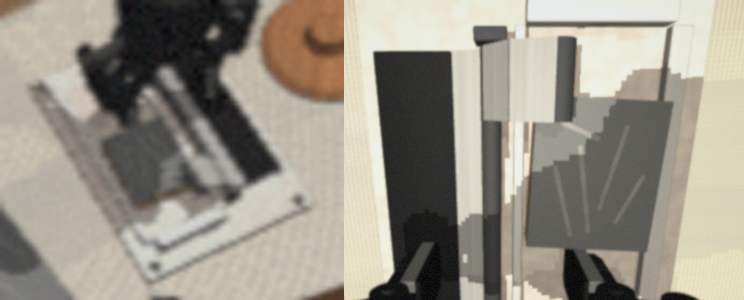

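The lip is up and the block is sliding under it: its rear edge is at row 248 on the finger, its front edge at row about 100 beneath the lip. I'll keep pushing, with a 2 mm shift right so the push is central.

```bash
python3 -m inch '0 4 0.5 0 0 0 88; 0 8 1 0 0 0 88; 0 12 1.5 0 0 0 88; 0 15 2 0 0 0 88; 0 18 2 0 0 0 88; 0 20 2 0 0 0 88; 0 22 2 0 0 0 88; 0 23 2 0 0 0 88; 0 24 2 0 0 0 88; 0 24 2 0 0 0 88'; python3 - <<'E'
from h import *
from rig import manip
b=manip.get_image("wrist")
s=manip.get_state();print(s["position"],s["contact_force"],s["moment"])
pickle.dump((b,s),open("d8.pkl","wb"))
th=-np.radians(.91);M=np.array([[np.cos(th),-np.sin(th)],[np.sin(th),np.cos(th)]]);t=np.array([.6247,.0155])
print("TCP jig",(M.T@(s["position"][:2]-t)*1000).round(1))
cv2.imwrite("pics/c8.png",cv2.resize(b["color"][20:270,270:510],None,fx=2.4,fy=2.4,interpolation=cv2.INTER_CUBIC))
E
```

```text
clock: 15.6
position: [0.5508, 0.0508, -0.0282]
ee_rot: [-0.495, -0.503, -0.497, 0.505]
contact_force: [-1.7, -0.0, 8.1]
width: 0.0561
[ 0.55079405  0.05081101 -0.02821058] [-2.21972106  0.62740885  6.79317898] [0.29133866 0.37789058 0.0780544 ]
TCP jig [-74.5  34.1]
```

View pics/c8.png

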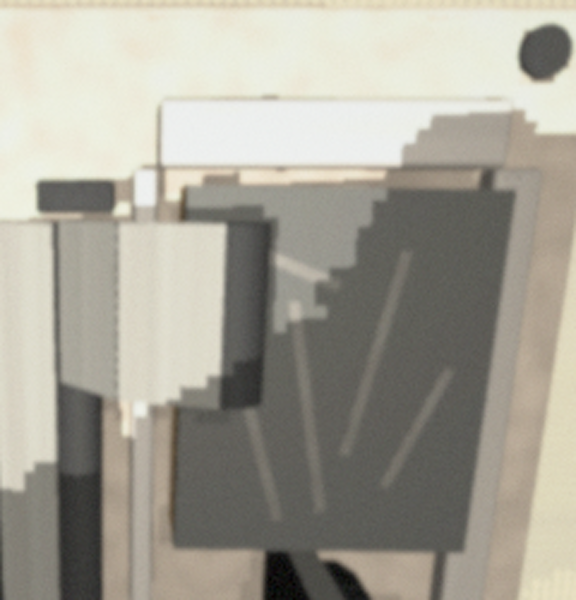

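The front edge (row 188) is within about 3-4 mm of the stop (row 168) and the block is nearly square. I'll close the last few mm gently and feel for the stop.

```bash
python3 -m inch '0 1 0 0 0 0 88; 0 2 0 0 0 0 88; 0 3 0 0 0 0 88; 0 4 0 0 0 0 88; 0 4.5 0 0 0 0 88; 0 5 0 0 0 0 88; 0 5 0 0 0 0 88; 0 5 0 0 0 0 88; 0 5 0 0 0 0 88; 0 5 0 0 0 0 88'; python3 - <<'E'
from rig import manip
s=manip.get_state();print(s["position"],s["contact_force"],s["moment"])
E
```

```text
clock: 16.9
position: [0.5535, 0.0507, -0.0284]
ee_rot: [-0.494, -0.502, -0.498, 0.506]
contact_force: [-5.2, 0.0, 9.2]
width: 0.0557
[ 0.55350296  0.05072453 -0.02843872] [-5.18752358  0.01923652  9.19355342] [1.75548143e-01 9.18017026e-01 4.04521157e-04]
```

```bash
python3 -m inch '0 1 0 0 0 0 88; 0 2 0 0 0 0 88; 0 3 0 0 0 0 88; 0 3 0 0 0 0 88; 0 3 0 0 0 0 88; 0 3 0 0 0 0 88; 0 3 0 0 0 0 88; 0 3 0 0 0 0 88; 0 3 0 0 0 0 88; 0 3 0 0 0 0 88'; python3 - <<'E'
from h import *
from rig import manip
b=manip.get_image("wrist");s=manip.get_state();print(s["position"],s["contact_force"],s["moment"])
b0,_=pickle.load(open("d8.pkl","rb"));pickle.dump((b,s),open("d9.pkl","wb"))
th=-np.radians(.91);M=np.array([[np.cos(th),-np.sin(th)],[np.sin(th),np.cos(th)]]);t=np.array([.6247,.0155])
for im in(b0,b):
  for c in(400,445,465):
    g=im["color"][:,c].mean(1); print(c,[int(v) for v in g[70:125]])
  print([ (c,z,(M.T@(ray(im,(c,r),z)[:2]-t)*1000).round(1).tolist()) for c,r,z in((400,89,.018),(400,98,.022),(400,94,.022))])
E
```

```text
clock: 18.15
position: [0.5534, 0.0507, -0.0286]
ee_rot: [-0.493, -0.501, -0.499, 0.508]
contact_force: [-10.1, -0.3, 12.6]
width: 0.0557
[ 0.55334531  0.05069336 -0.02861522] [-11.03399875  -0.87243986  14.20597907] [ 0.07145004  1.63889804 -0.19680448]
400 [236, 238, 236, 237, 237, 237, 237, 237, 237, 238, 237, 238, 238, 237, 238, 237, 237, 231, 214, 187, 196, 217, 225, 226, 216, 191, 158, 142, 144, 149, 148, 149, 152, 149, 148, 152, 148, 149, 149, 149, 150, 149, 149, 147, 150, 150, 150, 148, 152, 147, 147, 147, 147, 148, 147]
445 [236, 232, 228, 214, 183, 169, 167, 167, 168, 169, 167, 168, 167, 168, 167, 168, 163, 156, 140, 119, 113, 128, 136, 139, 138, 141, 137, 134, 121, 98, 93, 94, 89, 93, 93, 93, 94, 93, 95, 93, 91, 93, 93, 95, 93, 94, 95, 94, 94, 92, 93, 93, 94, 92, 93]
465 [158, 160, 160, 158, 160, 157, 160, 162, 162, 164, 165, 163, 164, 165, 164, 163, 160, 151, 137, 120, 119, 133, 146, 145, 148, 146, 148, 144, 125, 105, 96, 93, 91, 87, 91, 88, 88, 92, 93, 91, 89, 89, 91, 92, 90, 89, 91, 92, 93, 90, 92, 92, 91, 90, 89]
[(400, 0.018, [0.3, 2.9]), (400, 0.022, [-3.0, 3.6]), (4
[... 193 characters left out ...]
, 147, 149, 150, 148, 148, 147, 148, 149, 150, 150, 150, 147, 150, 149, 149, 149, 150, 149, 151, 148, 151, 149]
445 [158, 163, 166, 166, 165, 165, 166, 163, 164, 162, 160, 164, 162, 161, 164, 166, 166, 168, 170, 167, 170, 168, 169, 168, 168, 160, 148, 127, 113, 105, 95, 93, 95, 94, 92, 94, 93, 93, 94, 91, 92, 93, 90, 94, 91, 94, 92, 92, 91, 90, 92, 93, 90, 93, 91]
465 [150, 158, 160, 164, 161, 160, 163, 159, 162, 161, 158, 158, 159, 157, 162, 162, 163, 165, 166, 164, 164, 164, 166, 165, 162, 160, 146, 132, 121, 112, 95, 87, 90, 87, 90, 90, 86, 90, 93, 89, 91, 91, 90, 92, 90, 91, 90, 88, 90, 94, 92, 91, 91, 92, 92]
[(400, 0.018, [3.3, 3.1]), (400, 0.022, [0.1, 3.8]), (400, 0.022, [1.5, 3.9])]
```

The gap has closed (no board showing between stop and block), and the force rose to 10 N with no more advance, so the block is flush. Next I back off from the block with the bar still down, then raise the bar finger gently.

```bash
python3 -m inch '0 -4 0 0 0 0 88; 0 -8 0 0 0 0 88; 0 -10 0 0 0 0 88; 0 -10 0 0 0 0 88; -3 -10 0 0 0 0 88; -6 -10 0 0 0 0 88; -9 -10 0 0 0 0 88; -12 -10 0 0 0 0 88; -16 -10 0 0 0 0 88; -20 -10 0 0 0 0 88'; python3 -m inch '-5 0 0 0 0 0 88; -12 0 0 0 0 0 88; -24 0 0 0 0 0 88; -40 0 0 0 0 0 88; -60 -10 0 0 0 0 88; -80 -20 0 0 0 0 88; -100 -30 0 0 0 0 88; -110 -30 0 0 0 0 88; -110 -30 0 0 0 0 88; -110 -30 0 0 0 0 88'; python3 - <<'E'
from h import *
from rig import manip
b=manip.get_image("wrist");s=manip.get_state();print(s["clock"],s["position"],s["contact_force"])
pickle.dump((b,s),open("d10.pkl","wb"))
cv2.imwrite("pics/c10.png",cv2.resize(b["color"][:230,220:470],None,fx=3,fy=2.6,interpolation=cv2.INTER_CUBIC))
E
```

```text
clock: 19.45
position: [0.5503, 0.0509, -0.008]
ee_rot: [-0.496, -0.504, -0.496, 0.504]
contact_force: [0.2, 0.1, -0.1]
width: 0.0557
clock: 20.7
position: [0.5205, 0.0514, 0.1014]
ee_rot: [-0.496, -0.504, -0.496, 0.504]
contact_force: [-0.2, -0.1, -0.2]
width: 0.0561
20.75 [0.52030931 0.05137501 0.10114259] [ 0.18056675  0.21834904 -0.87266248]
```

View pics/c10.png

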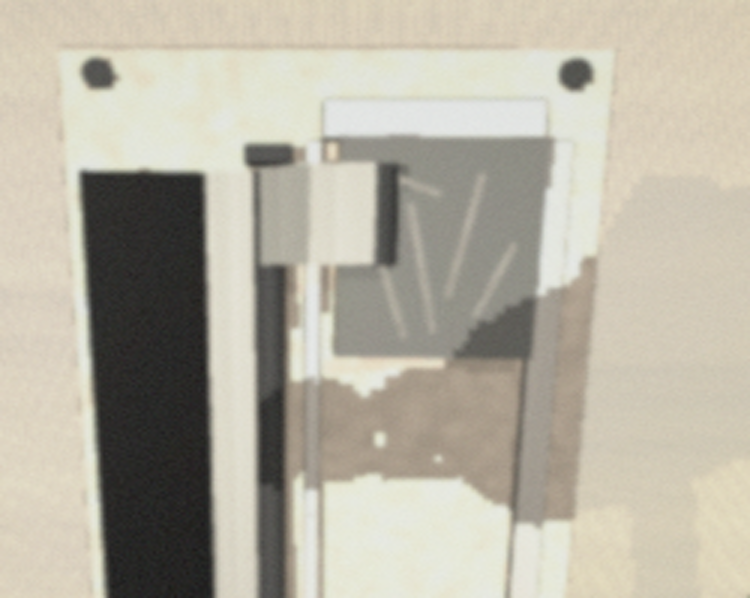

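The block sits flush against the stop (front edge row 137), square, with the lip resting on it. It lies slightly to the right in the channel (cols 337-553), so I'll check that numerically before handing in.

```bash
python3 - <<'E'
from h import *
im,s=pickle.load(open("d10.pkl","rb"))
th=-np.radians(.91);M=np.array([[np.cos(th),-np.sin(th)],[np.sin(th),np.cos(th)]]);t=np.array([.6247,.0155])
for n,p,z in(("FL",(337,137),.022),("FR",(553,139),.022),("RR",(528,358),.022),("RL",(333,356),.022),("stopL",(323,136),.018),("stopR",(547,136),.018),("boardFL",(60,50),.008),("boardFR",(614,52),.008)):
    print(n,(M.T@(ray(im,(220+p[0]/3,p[1]/2.6),z)[:2]-t)*1000).round(1))
E
```

```text
FL [-0.3 23.5]
FR [ -0.8 -28. ]
RR [-60.4 -25.8]
RL [-59.8  23.8]
stopL [ 0.5 26.8]
stopR [  0.5 -27.4]
boardFL [24.4 91.2]
boardFR [ 23.9 -44.7]
```

```bash
python3 -c "
from rig import manip
print(manip.get_state()['contact_force']);print(manip.sign_off())"
```

```text
[ 0.18056675  0.21834904 -0.87266248]
the job is handed in; nothing more can be done
None
```

The block is home against the end stop with the clip clamped on it, and the job was handed in at about 21 s; sign-off gives no verdict.

**What I did:** With the jaws part open across the jig, the left fingertip held the thumb bar down at about 6–9 N. The right fingertip pushed the block along the channel under the raised lip. At the stop the push force rose to about 10 N with no further advance. I then backed off with the bar still down, let the bar up gently and moved clear.

**Last checks (wrist camera):**
- **Position:** the block centre is at about jig x -30 mm, y -1.6 mm.
- **Fit:** it is square to within about 1°, with no gap at the stop.
- **Clip:** the lip rests on the block, judged by eye because the clip angle can't be read directly.
- **Contact:** the measured force was back to noise level, under 1 N, so the robot touches nothing.
- **Other objects:** I did not measure them again at the end, but the arm made no unexpected contact.

**Disagreements:**
- **Fingertip position:** at this opening the tips stood about 40 mm behind the stated TCP, by two camera views and by feel. I therefore found the bar by force, not by the stated height.
- **Board contact:** the right tip touched the board lightly before the push, and again at the end of it, when the vertical force rose to 14 N.

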